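# Lock the pottery turntable that carries the blue vase

## Robot

A 6-joint arm with a two-finger parallel gripper is mounted at the origin on the work surface. World frame = base frame: x ahead of the robot, y to its left, z up, the work surface at z = 0. Lengths are in m, angles in degrees, forces in N, time in s.
With the tool pointing down it reaches from about 0.25 to 0.725 m from the base axis. Payload 9.7 kg.
Tool frame: the origin (TCP) lies midway between the tips of the shut fingers; the grasp point (between the pads) lies 19 mm behind it; z points along the fingers, y is the direction in which the jaws open and shut (so a half turn about z gives the same grasp; the last joint's range is limited). The gripper opens to 85 mm and grips with 20 to 120 N. Pads are 22 mm wide; open, the fingers measure 114 mm over their backs; the gripper's body (76 mm by 85 mm) begins 54 mm behind the grasp point. The pads swing forward as they close: fully open they stand 13 mm farther back than shut.
Start: joints at [73.625, 4.979, 10.078, 95.1, 0, 90], TCP at [0.155, 0.528, 0.231] pointing down, gripper open.
Joint ranges: [-179.16, 179.16], [-48.56, 103.87], [-65.8, 70.77], [-126.05, 130.52], [-82.76, 87.17], [-180, 180]. Speed limits (degrees/s): [127.2, 127.2, 147.25, 180, 180, 180].

## Interface

Orientations are given as [roll, pitch, yaw] about the fixed x, y, z axes, in that order (R = Rz(yaw) Ry(pitch) Rx(roll)).
In Python, from workcell import bot, camera, recognise gives the robot as it stands. The module is installed in compiled form; this text tells all that it offers.
- The arm moves only by the tool apply_moves, never from a script. Its argument "targets" is one flat list of numbers, 7 for each row, row after row: the shift along the world's x, y, z in units of 30 mm (1.0 is 30 mm), then the turn, a rotation vector about the world's x, y, z in units of 6 degrees (1.0 is 6 degrees), then the opening, from 0 (shut) to 1 (fully open). A call has 1 to 5 rows; each row is the pose to reach, as a shift and turn from the pose commanded when the call began; what a row does not reach only later rows make up. A row lasts 1/10 s, in which the tool goes at most 50 mm and 8.59 degrees, less where a joint would pass 70% of its speed; a pose out of reach is approached as far as the arm can. A call with a gripper value outside its range is refused whole. The fingers move at their own pace and stop on an object; "newtons" is the grip in N (left out, the last holds). Time passes only in rows, so rows that repeat a pose let the fingers close. It gives the time, the measured TCP pose, the force and the opening at its end, in the units of the state.
- bot.get_obs(): the state, without advancing time (a new reading comes with each control period).
- camera(name): name is "side" or "top"; returns a dict with "img" (384x512x3 uint8, red, green, blue), "intrinsics" (3x3 intrinsics, pixels), "origin" and "rotation" of the camera in the world. Camera axes: x right, y up, looking along -z (the intrinsics and any distortion apply to the point x, -y, -z); pixel columns grow to the right and rows downward; lengths in m; the calibration is good to about 2 mm. A picture is of the moment at which its call begins. There is no depth.
- bot.job_done(): hands the job in, once; it reports no verdict.
Trained networks look in the newest picture that a camera, given by its name, has taken for a name from the list of things; names that differ only in an ending like _2 or _b are one class to them, and where a whole thing is asked for, a point or a joint stands for the part that bears it (a point fixed in the world has none). Each returns a list of dicts, best first, with "conf" (0 to 1); they miss things now and then, are a little off and sometimes report something else, mostly with a low value. They report only what shows in the picture. A call takes as long as a camera call. They do not tell look-alikes from the thing itself.
- recognise(query, camera): "box" ([left, top, right, bottom] in pixels, round what is visible of it).
The state is a dict: "time": time; "q": joint angles; "qd": joint speeds; "joint_efforts": joint torques, N m; "ee_pos": TCP position; "tcp_rot": TCP orientation; "wrist_force": force on the tool from outside, world axes, zero at the start; "torque": the same for the moment, N m; "opening": finger opening in m.
Only numpy, scipy, OpenCV 4.12 (cv2) and the standard library are available. Lean on these libraries where they do the work, as an engineer would, in place of code of your own. Each camera call takes 0.05 s, during which the arm holds its last target.

## Task

The blue vase is about to be carried away on its turntable: lock that turntable by sliding its orange lock grip from the red marks to the green marks, towards the disc, fully home against its end stop, then let go and move clear. Leave the vase standing where it is on the disc, and do not move the orange lock grip of the other turntable, the one with the terracotta bowl.

Things in the scene. Friction and masses are not known exactly. Their poses are not given: they have to be found in the camera images.
- vase_lock (a joint): How far the vase turntable's lock is slid, m: 0 = fully open (grip at the red marks, away from the disc), 0.060 = fully home (green marks, end stop). Starts between 0 and 0.012. About 2 N of friction, no spring: it stays where it is left. A 10 mm round bolt, centre 35 mm above the table, runs from the grip towards the disc.
- vase_lock_grip (a point): Centre of the top face of the vase turntable's orange lock grip: upright block 18 (x) x 20 (y) x 54 mm tall, top 72 mm above the table; the point moves with it. x: level, along the slide towards the disc (locking direction); z up. Beside and behind it is free above its track (24 mm wide, top 17 mm above the table). When home its centre is 35 mm short of a 10 mm thick guide 44 mm high.
- vase: Blue glazed vase, 115 mm tall, 90 mm at its widest, 0.35 to 0.7 kg, loose near the centre of its turntable's disc (180 mm across, top 64 mm above the table, centre 145 mm ahead of the grip when home). Origin: centre of its underside, z up. The turntable's footplate, 300 x 170 mm, top 12 mm above the table, is bolted down.
- bowl_lock_grip (a point): Centre of the top face of the orange lock grip of the other, identical turntable, which carries the terracotta bowl (124 mm across, 55 mm tall). Same axes and sizes. To be left alone.
Mind the look-alikes: they are no part of the job. Of the things shaped like the vase, the blue one is meant.

How it is judged:
By the outcome, as a careful person would: the job done as asked, in the order asked, and still so for the second after the job is handed in, with the robot touching nothing.
It also fails if it takes over 32 s, if anything falls off the work surface, if the arm or the gripper's body presses on something with over 40 N, if the wrist force passes 120 N, or if a joint passes its speed limit or range.

## Working session

There is one attempt and no reset: what is moved stays moved. The work goes in short steps, Python scripts to look and compute and a tool call to move; the robot and the scene stay as the last step left them, time stands still between calls to the robot, and variables do not carry over. Pictures are saved under pics/ and viewed, and the job is handed in when it is done.

Besides the shell and the picture viewer there is one more tool, called after "Call:" as name(argument=value, ...), one argument or row to a line, values as JSON. apply_moves: Moves the arm, as the interface text tells. Its arguments: {"type":"object","properties":{"targets":{"type":"array"},"newtons":{"type":"number"}},"required":["targets"]}

```bash
mkdir -p pics; python3 - <<'E'
from workcell import bot, camera, recognise
import cv2, pickle
D={}
for n in ("side","top"):
    c=camera(n); D[n]=c
    cv2.imwrite(f"pics/{n}0.png",c["img"][:,:,::-1])
    print(n,c["intrinsics"],c["origin"],c["rotation"],[k for k in c])
    for q in ("vase_lock_grip","bowl_lock_grip","vase"):
        print(q,[( [round(v) for v in r["box"]],round(r["conf"],2)) for r in recognise(q,n)])
pickle.dump(D,open("d0.pkl","wb"))
print(bot.get_obs())
E
```

```text
side [[460.62623057   0.         249.91778632]
 [  0.         460.62623057 185.07454012]
 [  0.           0.           1.        ]] [ 0.2711995  -1.01900715  0.86531997] [ 54.93171273   0.35712119 -13.80713596] ['img', 'intrinsics', 'origin', 'rotation']
vase_lock_grip [([242, 162, 266, 181], 0.52)]
bowl_lock_grip [([262, 271, 296, 297], 0.52), ([281, 121, 308, 156], 0.32), ([236, 164, 266, 176], 0.22)]
vase [([282, 173, 310, 217], 0.76), ([254, 110, 276, 144], 0.66), ([172, 162, 199, 204], 0.66), ([284, 119, 310, 155], 0.6)]
top [[407.570332     0.         253.94582835]
 [  0.         407.570332   189.79558884]
 [  0.           0.           1.        ]] [0.43322527 0.03884715 1.19510865] [  5.50265926   0.3559108  -91.66249178] ['img', 'intrinsics', 'origin', 'rotation']
vase_lock_grip [([190, 164, 201, 197], 0.55)]
bowl_lock_grip [([356, 177, 381, 212], 0.74)]
vase [([194, 242, 231, 279], 0.85), ([159, 104, 193, 136], 0.76), ([89, 129, 123, 164], 0.62)]
{'time': 0.4, 'q': array([ 7.36254400e+01,  4.98544073e+00,  1.00700964e+01,  9.50989537e+01,
       -7.80754760e-04,  9.00001558e+01]), 'qd': array([-0.05069465, -0.0399776 ,  0.03615475,  0.05763318,  0.05542107,
       -0.0537913 ]), 'joint_efforts': array([ 1.47113096e-04, -5.19506013e+01,  4.64380860e+01,  3.43892134e-03,
        6.22496231e-06, -3.12801795e-06]), 'ee_pos': array([0.15504586, 0.52765176, 0.23114861]), 'tcp_rot': array([-1.79985702e+02,  7.80793605e-04,  1.63625284e+02]), 'wrist_force': array([ 0.26736018, -0.09700791,  0.20896835]), 'torque': array([-0.00513398, -0.03212387, -0.02506909]), 'opening': 0.08540575108318167}
```

View pics/side0.png

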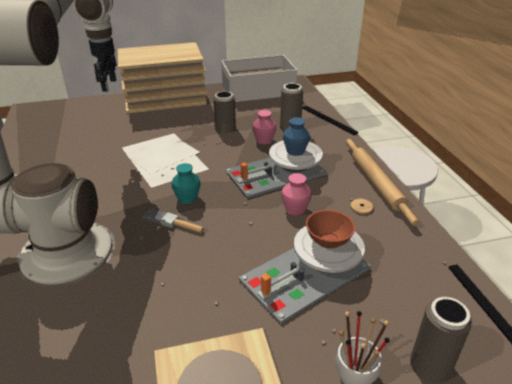

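View pics/top0.png

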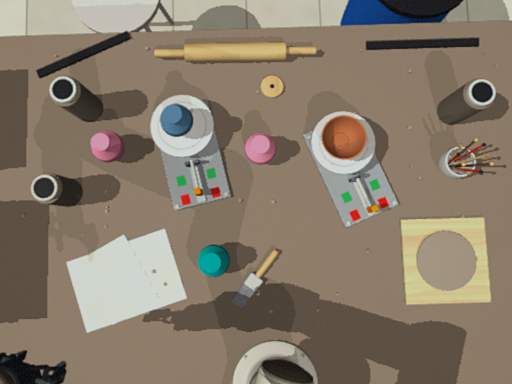

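The side view shows the blue vase on its disc at about (296,155), with its orange grip at (244,172). In the top view that grip is at about (198,190), and the bowl turntable's grip is at (373,208). I'll enlarge the crops and segment the colours next.

```bash
cat > h.py <<'E'
import numpy as np, cv2
from scipy.spatial.transform import Rotation as R
F=np.diag([1,-1,-1])
def proj(c,P):
    Rm=R.from_euler('xyz',c["rotation"],degrees=True).as_matrix()
    p=(np.atleast_2d(P)-c["origin"])@Rm@F
    u=p@np.array(c["intrinsics"]).T
    return u[:,:2]/u[:,2:]
def ray(c,uv):
    Rm=R.from_euler('xyz',c["rotation"],degrees=True).as_matrix()
    d=np.linalg.inv(c["intrinsics"])@np.array([uv[0],uv[1],1.])
    return Rm@F@d
def atz(c,uv,z):
    d=ray(c,uv); o=np.array(c["origin"]); return o+d*(z-o[2])/d[2]
E
python3 - <<'E'
import pickle,cv2,numpy as np
from h import *
D=pickle.load(open("d0.pkl","rb"))
t=D["top"]["img"];s=D["side"]["img"]
a=cv2.resize(t[85:220,140:240],None,fx=4,fy=4,interpolation=cv2.INTER_CUBIC)
b=cv2.resize(s[110:200,220:335],None,fx=3.4,fy=3.4,interpolation=cv2.INTER_CUBIC)
H=max(a.shape[0],b.shape[0]); m=np.zeros((H,a.shape[1]+b.shape[1],3),np.uint8)
m[:a.shape[0],:a.shape[1]]=a;m[:b.shape[0],a.shape[1]:]=b
cv2.imwrite("pics/crop0.png",m[:,:,::-1])
def comps(img,lo,hi,box):
    h=cv2.cvtColor(img,cv2.COLOR_RGB2HSV); k=cv2.inRange(h,lo,hi)
    n,_,st,ce=cv2.connectedComponentsWithStats(k)
    for i in range(1,n):
        x,y=ce[i]
        if st[i,4]>5 and box[0]<x<box[2] and box[1]<y<box[3]: print(st[i].tolist(),ce[i].round(2))
for n,box in(("top",(140,85,240,220)),("side",(220,110,335,200))):
    for col,lo,hi in(("orange",(7,140,120),(20,255,255)),("red",(0,170,120),(4,255,255)),("green",(50,120,80),(80,255,255)),("white",(0,0,190),(180,40,255))):
        print(n,col);comps(D[n]["img"],lo,hi,box)
E
```

```text
top orange
[194, 188, 7, 7, 43] [197. 191.]
top red
[211, 187, 9, 11, 65] [215.23 191.97]
[181, 195, 9, 10, 68] [185.18 199.16]
top green
[207, 168, 9, 11, 75] [210.81 173.03]
[177, 175, 9, 11, 75] [180.96 180.37]
top white
[151, 95, 61, 62, 1464] [177.11 130.01]
[190, 160, 3, 10, 12] [191.25 163.83]
[193, 171, 2, 8, 10] [193.4 174.7]
[195, 180, 2, 7, 9] [195.44 183.11]
[202, 197, 3, 4, 7] [203.14 198.29]
side orange
[241, 162, 6, 17, 57] [244.37 168.95]
side red
[232, 171, 9, 4, 23] [235.91 172.74]
[244, 186, 5, 3, 11] [245.73 187.09]
side green
[249, 167, 5, 3, 8] [251.12 167.88]
[260, 180, 8, 5, 21] [263.62 182.05]
side white
[270, 141, 25, 26, 313] [279.79 153.85]
[307, 143, 15, 19, 126] [315.15 152.02]
```

View pics/crop0.png

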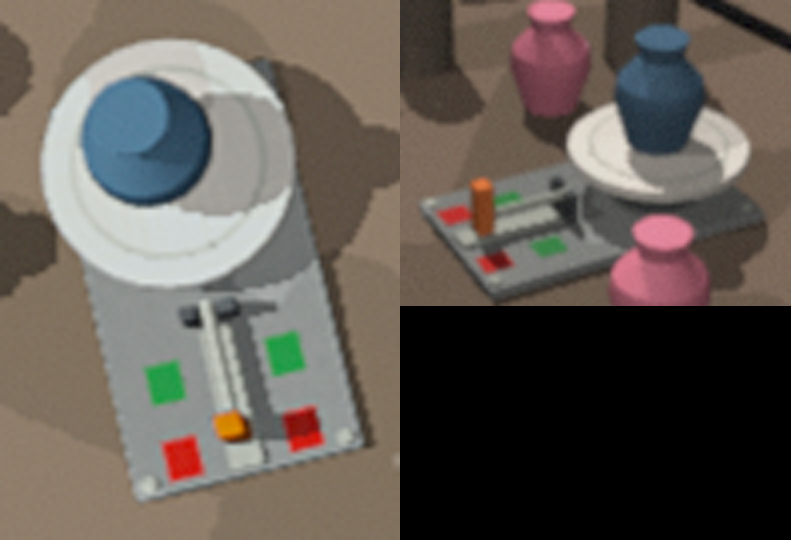

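The crop shows the vase lock grip near the red marks. In the top image its top face is centred at about (197.5,191), and the bolt runs up towards the guide at about (192,163).

```bash
python3 - <<'E'
import pickle
from h import *
D=pickle.load(open("d0.pkl","rb"));T=D["top"];S=D["side"]
z=.0125
r=[atz(T,p,z) for p in((215.23,191.97),(185.18,199.16))]
g=[atz(T,p,z) for p in((210.81,173.03),(180.96,180.37))]
print("red",np.round(r,4),"green",np.round(g,4))
mr=(r[0]+r[1])/2;mg=(g[0]+g[1])/2;d=(mg-mr)[:2];L=np.hypot(*d);d/=L
pr=(r[1]-r[0])[:2];pr/=np.hypot(*pr)
print("midR",mr,"midG",mg,"len",L,"yaw",np.degrees(np.arctan2(d[1],d[0])),"from pairs",np.degrees(np.arctan2(-pr[0],pr[1])),
)
for uv in((197,191),(197.5,191.2)):
    G=atz(T,uv,.072);print("grip",G,"s",(G-mr)[:2]@d,"lat",(G-mr)[:2]@np.array([-d[1],d[0]]))
print("side check",proj(S,[G,[G[0],G[1],.017]]))
print("reds in side",proj(S,np.array(r+g)))
# disc ellipse
h=T["img"]; print(atz(T,(181.8,125.6),.064))
E
```

```text
red [[0.5443 0.1559 0.0125]
 [0.5259 0.2438 0.0125]] green [[0.6004 0.1677 0.0125]
 [0.5813 0.2555 0.0125]]
midR [0.53508228 0.19985706 0.0125    ] midG [0.59084698 0.21159848 0.0125    ] len 0.05698738746832924 yaw 11.890117139321017 from pairs 11.836858077311247
grip [0.54290044 0.20045615 0.072     ] s 0.007773855245352226 lat -0.0010245774452458225
grip [0.54230305 0.19907925 0.072     ] s 0.006905589943433685 lat -0.0022488479038540836
side check [[242.90500955 164.06384018]
 [243.15657256 178.24844183]]
reds in side [[246.83914812 186.66092177]
 [235.36956936 172.7659438 ]
 [262.76143083 182.16150318]
 [250.60189765 168.69154086]]
[0.7311207  0.24180236 0.064     ]
```

Estimates: slide yaw is about 11.87°, the grip top is near (0.5425, 0.200) and the lock is at about 7 mm. The disc centre agrees with these. I plan to push from behind with shut fingers. First I'll travel at height to a point about 50 mm behind the grip.

Call:
apply_moves(
  targets=[11.3, -11.25, -0.5, 0, 0, 4.7, 0, 11.3, -11.25, -0.5, 0, 0, 4.7, 0, 11.3, -11.25, -0.5, 0, 0, 4.7, 0, 11.3, -11.25, -0.5, 0, 0, 4.7, 0, 11.3, -11.25, -0.5, 0, 0, 4.7, 0],
  newtons=40,
)

```text
time: 0.9
ee_pos: [0.3249, 0.3586, 0.2239]
tcp_rot: [180.0, 0.0, -168.0]
wrist_force: [0.5, 1.0, 0.7]
opening: 0.0126
```

```bash
python3 - <<'E'
from workcell import bot
o=bot.get_obs();print({k:o[k] if k in('time','opening') else o[k].round(4) for k in('time','q','ee_pos','tcp_rot','wrist_force','opening')})
E
```

```text
{'time': 0.9, 'q': array([ 4.78206e+01, -4.24150e+00, -8.60000e-03,  9.42013e+01,
       -1.70000e-03,  3.57959e+01]), 'ee_pos': array([0.3249, 0.3586, 0.2239]), 'tcp_rot': array([ 1.799829e+02,  2.670000e-02, -1.679753e+02]), 'wrist_force': array([0.4675, 0.981 , 0.6723]), 'opening': 0.012647185235295079}
```

Call:
apply_moves(
  targets=[5.6, -5.63, 0, 0, 0, 0, 0, 5.6, -5.63, 0, 0, 0, 0, 0, 5.6, -5.63, 0, 0, 0, 0, 0, 5.6, -5.63, 0, 0, 0, 0, 0, 5.6, -5.63, 0, 0, 0, 0, 0],
)

```text
time: 1.4
ee_pos: [0.4935, 0.1888, 0.2239]
tcp_rot: [-180.0, 0.0, -168.2]
wrist_force: [-0.0, 0.6, -0.5]
opening: -0.0001
```

```bash
python3 - <<'E'
from workcell import bot,camera
import cv2,pickle
o=bot.get_obs();print({k:o[k] if k in('time','opening') else o[k].round(4) for k in('time','q','ee_pos','tcp_rot','wrist_force','opening')})
D={n:camera(n) for n in("side","top")};pickle.dump(D,open("d1.pkl","wb"))
import numpy as np
a=cv2.resize(D["top"]["img"][85:265,130:260],None,fx=3,fy=3,interpolation=cv2.INTER_CUBIC)
b=cv2.resize(D["side"]["img"][60:230,180:320],None,fx=2.9,fy=2.9,interpolation=cv2.INTER_CUBIC)
m=np.zeros((540,a.shape[1]+b.shape[1],3),np.uint8);m[:a.shape[0],:a.shape[1]]=a;m[:b.shape[0],a.shape[1]:]=b
cv2.imwrite("pics/c1.png",m[:,:,::-1]);print(m.shape)
E
```

```text
{'time': 1.4, 'q': array([ 2.09433e+01,  1.82740e+00,  5.95130e+00,  9.41025e+01,
       -1.37000e-02,  9.19010e+00]), 'ee_pos': array([0.4935, 0.1888, 0.2239]), 'tcp_rot': array([-1.799899e+02,  2.340000e-02, -1.682469e+02]), 'wrist_force': array([-0.0087,  0.5756, -0.5133]), 'opening': -8.621824499130882e-05}
(540, 796, 3)
```

View pics/c1.png

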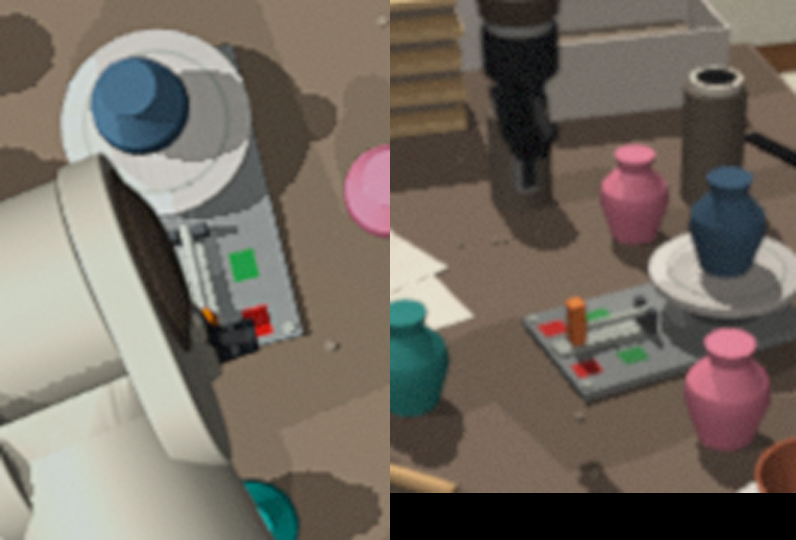

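The side view shows the shut fingers high above and behind the vase grip, with the grip still at the red marks and nothing underneath them. I'll descend about 50 mm behind the grip centre.

Call:
apply_moves(
  targets=[0, 0, -1.6, 0, 0, 0, 0, 0, 0, -3.2, 0, 0, 0, 0, 0, 0, -4.7, 0, 0, 0, 0, 0, 0, -6.0, 0, 0, 0, 0, 0, 0, -6.2, 0, 0, 0, 0],
)

```text
time: 2.0
ee_pos: [0.4888, 0.1905, 0.0333]
tcp_rot: [-179.9, -0.4, -168.1]
wrist_force: [-0.1, -0.7, 0.2]
opening: -0.0001
```

```bash
cat > look.py <<'E'
import sys
from workcell import bot,camera
import cv2,pickle,numpy as np
o=bot.get_obs();print({k:o[k] if k in('time','opening') else o[k].round(4) for k in('time','q','ee_pos','tcp_rot','wrist_force','opening')})
D={n:camera(n) for n in("side","top")};pickle.dump(D,open(sys.argv[1]+".pkl","wb"))
a=cv2.resize(D["top"]["img"][85:265,130:260],None,fx=3,fy=3,interpolation=cv2.INTER_CUBIC)
b=cv2.resize(D["side"]["img"][100:210,210:320],None,fx=3.7,fy=3.7,interpolation=cv2.INTER_CUBIC)
m=np.zeros((540,a.shape[1]+b.shape[1],3),np.uint8);m[:a.shape[0],:a.shape[1]]=a;m[:b.shape[0],a.shape[1]:]=b
cv2.imwrite(f"pics/{sys.argv[1]}.png",m[:,:,::-1]);print(m.shape)
E
python3 look.py c2
```

```text
{'time': 2.0, 'q': array([ 2.12924e+01,  2.86810e+00, -1.41114e+01,  7.34403e+01,
        9.60000e-03,  9.43520e+00]), 'ee_pos': array([0.4888, 0.1905, 0.0333]), 'tcp_rot': array([-179.9406,   -0.4158, -168.143 ]), 'wrist_force': array([-0.0938, -0.6598,  0.1702]), 'opening': -0.00014954068102991248}
(540, 797, 3)
```

View pics/c2.png

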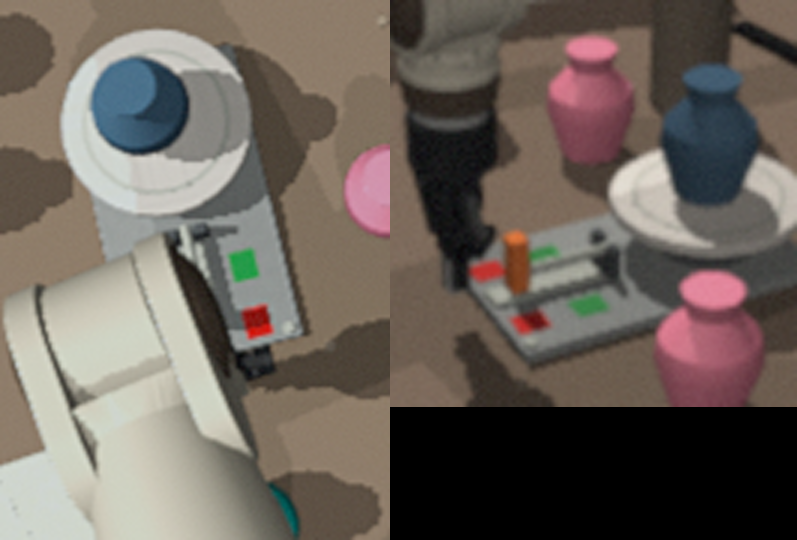

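The shut fingers stand just behind the vase grip and in line with it, at about (455,280) against the grip at (515,265) in the side crop. Now I'll push along the slide.

Call:
apply_moves(
  targets=[0.4, 0.084, 0, 0, 0, 0, 0, 0.85, 0.179, 0, 0, 0, 0, 0, 1.3, 0.273, 0, 0, 0, 0, 0, 1.7, 0.357, 0, 0, 0, 0, 0, 2.1, 0.441, 0, 0, 0, 0, 0],
)

```text
time: 2.6
ee_pos: [0.5573, 0.2053, 0.0408]
tcp_rot: [179.9, 0.2, -168.2]
wrist_force: [-2.8, -0.2, 1.3]
opening: -0.0003
```

```bash
python3 look.py c3
```

```text
{'time': 2.6, 'q': array([ 2.02117e+01,  1.13131e+01, -3.96360e+00,  7.45180e+01,
        2.85000e-02,  8.37670e+00]), 'ee_pos': array([0.5573, 0.2053, 0.0408]), 'tcp_rot': array([ 179.9419,    0.1989, -168.165 ]), 'wrist_force': array([-2.7856, -0.169 ,  1.3347]), 'opening': -0.0003233821829132393}
(540, 797, 3)
```

View pics/c3.png

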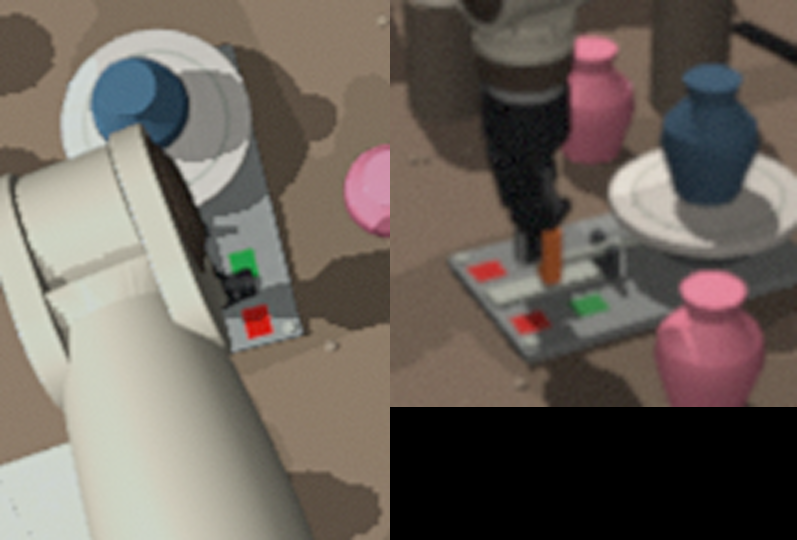

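The fingers are in contact, with −2.8 N, which matches the stated friction. The grip has moved between the marks to about (551,257) in the crop. I'll carry on in small steps and watch the force.

Call:
apply_moves(
  targets=[0.07, 0.015, 0, 0, 0, 0, 0, 0.14, 0.029, 0, 0, 0, 0, 0, 0.2, 0.042, 0, 0, 0, 0, 0, 0.26, 0.055, 0, 0, 0, 0, 0, 0.3, 0.063, 0, 0, 0, 0, 0],
)

```text
time: 3.2
ee_pos: [0.5639, 0.2063, 0.038]
tcp_rot: [180.0, -0.0, -168.2]
wrist_force: [-1.9, -0.7, 1.2]
opening: -0.0001
```

Call:
apply_moves(
  targets=[0.04, 0.008, 0, 0, 0, 0, 0, 0.08, 0.017, 0, 0, 0, 0, 0, 0.1, 0.021, 0, 0, 0, 0, 0, 0.1, 0.021, 0, 0, 0, 0, 0],
)

```text
time: 3.6
ee_pos: [0.5671, 0.2069, 0.0378]
tcp_rot: [180.0, 0.0, -168.2]
wrist_force: [-0.6, -0.7, 0.9]
opening: -0.0001
```

Call:
apply_moves(
  targets=[0.06, 0.013, 0, 0, 0, 0, 0, 0.12, 0.025, 0, 0, 0, 0, 0, 0.16, 0.034, 0, 0, 0, 0, 0],
)

```text
time: 3.9
ee_pos: [0.5719, 0.2079, 0.0378]
tcp_rot: [180.0, -0.0, -168.2]
wrist_force: [-1.1, 0.5, 1.1]
opening: 0.0001
```

Call:
apply_moves(
  targets=[0.05, 0.011, 0, 0, 0, 0, 0, 0.1, 0.021, 0, 0, 0, 0, 0],
)

```text
time: 4.1
ee_pos: [0.5727, 0.2081, 0.0378]
tcp_rot: [180.0, -0.3, -168.2]
wrist_force: [-19.4, -3.0, 11.8]
opening: 0.0
```

Call:
apply_moves(
  targets=[0.05, 0.011, 0, 0, 0, 0, 0, 0.1, 0.021, 0, 0, 0, 0, 0],
)

```text
time: 4.3
ee_pos: [0.5728, 0.2081, 0.0378]
tcp_rot: [-180.0, -0.6, -168.1]
wrist_force: [-36.7, -7.0, 20.8]
opening: -0.0
```

The force rose sharply at TCP x ≈ 0.5727, which puts the grip at about (0.592, 0.212). That matches the green-mark midpoint, so this is the end stop. I'll back straight off and look.

Call:
apply_moves(
  targets=[0, 0, 0, 0, 0, 0, 0, -0.25, -0.053, 0, 0, 0, 0, 0, -0.7, -0.147, 0, 0, 0, 0, 0, -1.3, -0.273, 0, 0, 0, 0, 0, -1.8, -0.378, 0, 0, 0, 0, 0],
)

```text
time: 4.8
ee_pos: [0.5235, 0.1976, 0.0378]
tcp_rot: [-180.0, 0.0, -168.2]
wrist_force: [0.3, 0.2, -0.6]
opening: 0.0003
```

Call:
apply_moves(
  targets=[0, 0, 1.2, 0, 0, 0, 0, 0, 0, 2.7, 0, 0, 0, 0, 0, 0, 4.2, 0, 0, 0, 0, 0, 0, 5.5, 0, 0, 0, 0, 0, 0, 6, 0, 0, 0, 0],
)

```text
time: 5.3
ee_pos: [0.5251, 0.1981, 0.2226]
tcp_rot: [180.0, 0.4, -168.2]
wrist_force: [0.2, 0.1, -0.5]
opening: -0.0002
```

Call:
apply_moves(
  targets=[-4, 4, 0, 0, 0, 0, 0, -4, 4, 0, 0, 0, 0, 0, -4, 4, 0, 0, 0, 0, 0, -4, 4, 0, 0, 0, 0, 0, -4, 4, 0, 0, 0, 0, 0],
)

```text
time: 5.8
ee_pos: [0.4025, 0.3196, 0.2182]
tcp_rot: [180.0, 0.1, -168.0]
wrist_force: [0.8, -0.7, 0.6]
opening: 0.0002
```

```bash
python3 look.py c4; python3 - <<'E'
import pickle
from h import *
D=pickle.load(open("c4.pkl","rb"));D0=pickle.load(open("d0.pkl","rb"));T=D["top"]
for n,bx in(("top",[(140,85,240,220),(300,150,400,230)]),("side",[(220,110,335,200),(240,250,300,300)])):
  for b in bx:
    for DD in(D0,D):
      h=cv2.cvtColor(DD[n]["img"],cv2.COLOR_RGB2HSV);k=cv2.inRange(h,(7,140,120),(20,255,255))
      N,_,st,ce=cv2.connectedComponentsWithStats(k)
      for i in range(1,N):
        x,y=ce[i]
        if st[i,4]>5 and b[0]<x<b[2] and b[1]<y<b[3]: print(n,st[i].tolist(),ce[i].round(2), atz(T,ce[i],.072).round(4) if n=="top" else "")
print(proj(D["side"],[[.5923,.2122,.072],[.5923,.2122,.018]]))
E
```

```text
{'time': 5.8, 'q': array([ 3.84496e+01, -3.13000e-01,  3.15790e+00,  9.33956e+01,
        2.20000e-03,  2.64310e+01]), 'ee_pos': array([0.4025, 0.3196, 0.2182]), 'tcp_rot': array([ 1.799646e+02,  6.640000e-02, -1.679814e+02]), 'wrist_force': array([ 0.7616, -0.6928,  0.6351]), 'opening': 0.000162673158854273}
(540, 797, 3)
top [194, 188, 7, 7, 43] [197. 191.] [0.5429 0.2005 0.072 ]
top [190, 171, 7, 8, 43] [193.19 174.33] [0.5898 0.2103 0.072 ]
top [367, 205, 12, 8, 57] [372.65 208.25] [ 0.4809 -0.2823  0.072 ]
top [367, 205, 12, 8, 48] [372.44 208.27] [ 0.4809 -0.2817  0.072 ]
side [241, 162, 6, 17, 57] [244.37 168.95] 
side [254, 159, 7, 16, 57] [257.65 165.51] 
side [261, 273, 10, 22, 135] [264.84 282.67] 
side [261, 273, 10, 22, 146] [264.69 282.38] 
[[256.97423638 159.91176189]
 [256.932424   173.74543039]]
```

View pics/c4.png

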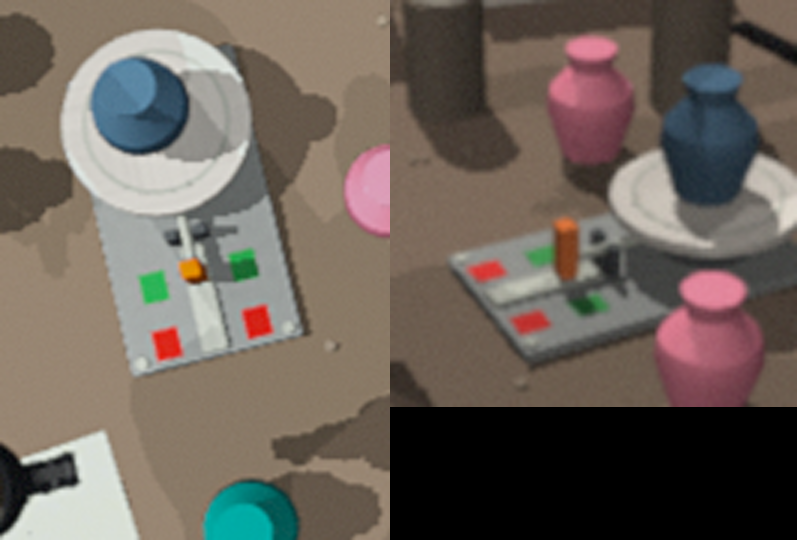

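The grip now sits between the green marks at about (191,270) in the top crop. The vase is unmoved on its disc and the other grip is unchanged. As a last check I'll compare the grip-to-guide distance with 35 mm.

```bash
python3 - <<'E'
import pickle
from h import *
D=pickle.load(open("c4.pkl","rb"));D0=pickle.load(open("d0.pkl","rb"));T=D["top"]
d=np.array([.9786,.2057]);g=np.array([.5898,.2103]);g2=np.array([.5923,.2122])
P=atz(T,(192.4,162.7),.044)[:2];print("guide",P,(P-g)@d,(P-g2)@d)
mg=np.array([.5908,.2116]);print((g-mg)@d)
for n,b in(("top",(150,95,212,158)),("side",(270,120,330,170))):
    o=[]
    for DD in(D0,D):
        h=cv2.cvtColor(DD[n]["img"],cv2.COLOR_RGB2HSV);k=cv2.inRange(h,(98,90,40),(115,255,255))
        m=np.zeros_like(k);m[b[1]:b[3],b[0]:b[2]]=1;k=k*m
        ys,xs=np.nonzero(k);o.append((xs.mean().round(2),ys.mean().round(2),len(xs)))
    print(n,"vase",o)
E
```

```text
guide [0.62726772 0.21637197] 0.0379149171002016 0.035077587100201535
-0.0012460100000000057
top vase [(np.float64(175.99), np.float64(119.89), 769), (np.float64(176.0), np.float64(119.91), 770)]
side vase [(np.float64(295.85), np.float64(136.89), 618), (np.float64(296.0), np.float64(137.05), 608)]
```

```bash
python3 - <<'E'
from workcell import bot
print(bot.get_obs()["wrist_force"],bot.get_obs()["qd"].round(2)); print(bot.job_done())
E
```

```text
[-0.21735323  0.3508846   0.40835912] [-1.54  0.36  0.12  0.07 -0.08 -0.1 ]
the job is handed in; nothing more can be done
None
```

The vase turntable's lock is slid to its end stop, and I have handed the job in. I pushed the orange grip from behind with shut fingers, backed straight off, then lifted and moved clear. It took about 6 s of the 32 s allowed.

**End stop:** resistance stayed at about 2 N along the slide. It then rose to about 37 N, about 43 N with the upward part, with no further movement. That was the largest force I saw, well under the 120 N wrist limit.

**Final grip position:** the last pictures show the grip between the green marks, within about 1 mm of their midpoint.

**Disagreement in the distance to the guide:** it should be 35 mm. It came out at 35 mm using the finger contact position, but 38 mm using the grip's position in the top picture. Camera calibration is good to about 2 mm, plus pixel error, so I took the force rise as the deciding evidence.

**Rest of the scene:** the vase stayed where it was, shifting no more than 0.2 pixel in both pictures. The bowl turntable's grip had not moved, staying within 0.3 pixel. The force reading was about zero with the arm clear.

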